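# Sort the craft bits into their plywood trays

## Robot

A 6-joint arm with a two-finger parallel gripper is mounted at the origin on a cart in front of the work surface, level with it; the furniture and walls round the work are solid. World frame = base frame: x ahead of the robot, y to its left, z up, the work surface at z = 0. Lengths are in m, angles in rad, forces in N, time in s.
With the tool pointing down it reaches from about 0.35 to 0.975 m from the base axis. Payload 4.9 kg.
Tool frame: the origin (TCP) lies between the finger pads; the fingertips stand 25 mm ahead of it and the grasp point (between the pads) lies 6 mm ahead of it (manip.tcp_to_tips is the z of the fingertips in the tool frame, in m); z points along the fingers, y is the line along which they close (so a half turn about z gives the same grasp; the last joint's range is limited). The gripper opens to 85 mm and grips with 20 to 120 N. Pads are 22 mm wide; open, the fingers measure 114 mm over their backs; the gripper's body (76 mm by 85 mm) begins 54 mm behind the grasp point. The pads swing forward as they close: fully open they stand 13 mm farther back than shut.
Start: joints at [-1.347, 0.053, 1.613, -0, 1.476, -0.119], TCP at [0.21, -0.589, 0.256] pointing down, gripper open.
Joint ranges: [-3.01, 3.01], [-1.01, 2.22], [0.06, 2.58], [-1.02, 4.17], [0.09, 2.62], [-3.14, 3.14]. Speed limits (rad/s): [2.57, 2.57, 3.14, 3.14, 3.14, 3.14].

## Interface

Orientations are given as a unit quaternion [w, x, y, z].
In Python, from plant import manip gives the robot as it stands. The module is installed in compiled form; this text tells all that it offers.
- The arm moves only by the tool arm_command, never from a script. Its argument "moves" is a list of rows, each a list of 3 entries, a list of its own where there are three numbers: the opening, from -1 (shut) to 1 (fully open), then the shift along the tool's x, y, z in units of 0.15 m (1.0 is 0.15 m), then the turn about the tool's z in units of 2 pi rad (1.0 is 2 pi rad). A call has 1 to 20 rows; each row is the pose to reach, as a shift and turn from the pose commanded when the call began, along the tool's axes at that moment, turning the shorter way round; what a row does not reach only later rows make up. A row lasts 1/12 s, in which the tool goes at most 41.7 mm and 7.16 degrees, less where a joint would pass 70% of its speed; a pose out of reach is approached as far as the arm can. A call with a number of a shift or a turn outside -1 to 1 is refused whole. A call with a gripper value outside its range is refused whole. The fingers move at their own pace and stop on an object; the grip force is fixed at half the most. Time passes only in rows, so rows that repeat a pose let the fingers close. It gives the time, the measured TCP pose, the force, the opening and the grip force at its end, in the units of the state.
- manip.state(): the state, without advancing time (a new reading comes with each control period).
- manip.grab_frame(name): name is "side" or "top" or "wrist"; returns a dict with "frame" (400x640x3 uint8, red, green, blue), "fx", "fy", "cx", "cy" (pixels), "R" (3x3) and "t" (3): a world point X has camera coordinates R X + t. Camera axes: x right, y down, z forward; pixel columns grow to the right and rows downward; lengths in m; the calibration is good to about 2 mm. A picture is of the moment at which its call begins. There is no depth.
- manip.job_done(): hands the job in; it is judged then, once.
Trained networks look in a picture, given as the dict that the camera call returned (one of the last four; its "shot" number tells which), for a name from the list of things; names that differ only in an ending like _2 or _b are one class to them, and where a whole thing is asked for, a point or a joint stands for the part that bears it (a point fixed in the world has none). Each returns a list of dicts, best first, with "confidence" (0 to 1); they miss things now and then, are a little off and sometimes report something else, mostly with a low value. They report only what shows in the picture. A call takes as long as a camera call. They do not tell look-alikes from the thing itself.
- manip.search_frame(picture, target): "extent" ([left, top, right, bottom] in pixels, round what is visible of it).
The state is a dict: "time": time; "joint_pos": joint angles; "joint_vel": joint speeds; "joint_efforts": joint torques, N m; "tool_pos": TCP position; "tool_rot": TCP orientation; "contact_force": force on the tool from outside, world axes, zero at the start; "ft_torque": the same for the moment, N m; "gripper_width": opening from 0.0 (shut) to 1.0 (fully open); "grasp_force": force on a finger pad.
Only numpy, scipy, OpenCV 4.12 (cv2) and the standard library are available. Lean on these libraries where they do the work, as an engineer would, in place of code of your own. Each camera call takes 0.05 s, during which the arm holds its last target. There are 200 camera calls.

## Task

Put the loose craft bits away: stand the wooden spool and the wooden block in the small tray with two square compartments, one in each; stand the little black paint pot and the tall paint bottle in the rack with two round wells, one in each; and lay the jar of picks lengthways in the long tray with a single compartment. Everything should rest flat on the floor of its compartment, the four standing pieces upright and the jar lying on its side as it does now, and it does not matter which of the two compartments a piece gets.

Things in the scene. Friction and masses are not known exactly. Their poses are not given: they have to be found in the camera images.
- wood_spool: empty thread spool of pale wood, standing on end; flanges 26 mm across, narrower at the waist, 29 mm tall. Origin: centre of its underside; z up its axis.
- wood_block: small upright block of reddish-brown wood, 24 (x) x 21 (y) x 34 (z) mm. Origin: centre of its underside.
- gesso_pot: little round black paint pot with a white lid, 30 mm across, 48 mm tall, standing. Origin: centre of its underside; z up.
- pearl_paint: tall greyish-pink squeeze bottle of paint with a narrower white cap, standing; body 33 mm across up to 64 mm height, cap 23 mm across, 86 mm tall in all. Origin: centre of its underside; z up.
- pick_jar: clear jar of wooden picks with an octagonal wooden cap at one end, lying on its side; 33 (x) x 80 (y, along the jar) x 33 (z) mm. It does not roll. Origin: centre of its underside; z up.
- wood_tray: shallow plywood tray with two equal square compartments side by side; 56 (x) x 107 (y) x 14 (z) mm, all walls and the divider 5 mm thick, floor 4 mm thick. Compartments 46 x 46 mm, 10 mm deep, their centres at y = +25.5 and -25.5 mm. Fixed to the table. Origin: centre of its underside; x across it (the blank card label is on the -x side, which faces the robot), y along its length, z up. 
- paint_rack: plywood slab with two equal round wells; 74 (x) x 132 (y) x 18 (z) mm. Wells 50 mm across, 12 mm deep (their floor 6 mm above the slab's underside), centres at y = +31 and -31 mm. Fixed to the table. Origin: centre of its underside; x across it (the blank card label is on the -x side, which faces the robot), y along its length, z up. 
- pick_tray: shallow plywood tray with one long compartment and no divider; 60 (x) x 110 (y) x 14 (z) mm, walls 5 mm, floor 4 mm thick. Compartment 50 (x) x 100 (y) mm, 10 mm deep, centred. Fixed to the table. Origin: centre of its underside; x across it (the blank card label is on the -x side, which faces the robot), y along its length, z up. 
Not all that is in view belongs to the job. Of the things that look like the gesso_pot, take the one that is farthest to the robot's right at the start.

How it is judged:
At the end, for the whole second after the job is handed in: Spool and block one in each compartment of the two-compartment tray (14 mm from its centre in x, y), pot and bottle one in each well (13 mm), jar in the long tray (12 mm across, 14 along); all on the compartment floor (4 mm), tilted under 0.15 rad from the start attitude, at rest, released ((((x of wood_spool in the frame of wood_tray between -0.014 and 0.014 m and y of wood_spool in the frame of wood_tray between 0.0115 and 0.0395 m and z of wood_spool in the frame of wood_tray between 0 and 0.008 m) and (x of wood_block in the frame of wood_tray between -0.014 and 0.014 m and y of wood_block in the frame of wood_tray between -0.0395 and -0.0115 m and z of wood_block in the frame of wood_tray between 0 and 0.008 m)) or ((x of wood_spool in the frame of wood_tray between -0.014 and 0.014 m and y of wood_spool in the frame of wood_tray between -0.0395 and -0.0115 m and z of wood_spool in the frame of wood_tray between 0 and 0.008 m) and (x of wood_block in the frame of wood_tray between -0.014 and 0.014 m and y of wood_block in the frame of wood_tray between 0.0115 and 0.0395 m and z of wood_block in the frame of wood_tray between 0 and 0.008 m))) and (((x of gesso_pot in the frame of paint_rack between -0.013 and 0.013 m and y of gesso_pot in the frame of paint_rack between 0.018 and 0.044 m and z of gesso_pot in the frame of paint_rack between 0.002 and 0.01 m) and (x of pearl_paint in the frame of paint_rack between -0.013 and 0.013 m and y of pearl_paint in the frame of paint_rack between -0.044 and -0.018 m and z of pearl_paint in the frame of paint_rack between 0.002 and 0.01 m)) or ((x of gesso_pot in the frame of paint_rack between -0.013 and 0.013 m and y of gesso_pot in the frame of paint_rack between -0.044 and -0.018 m and z of gesso_pot in the frame of paint_rack between 0.002 and 0.01 m) and (x of pearl_paint in the frame of paint_rack between -0.013 and 0.013 m and y of pearl_paint in the frame of paint_rack between 0.018 and 0.044 m and z of pearl_paint in the frame of paint_rack between 0.002 and 0.01 m))) and x of pick_jar in the frame of pick_tray between -0.012 and 0.012 m and y of pick_jar in the frame of pick_tray between -0.014 and 0.014 m and z of pick_jar in the frame of pick_tray between 0 and 0.008 m and angle between each of wood_spool, wood_block, gesso_pot, pearl_paint, pick_jar's own z axis and vertical below 0.15 rad and linear speed of each of wood_spool, wood_block, gesso_pot, pearl_paint, pick_jar below 0.02 m/s); the robot touches nothing.
It also fails if it takes over 115 s, if anything falls off the work surface, if the arm or the gripper's body presses on something with over 40 N, if the wrist force passes 120 N, or if a joint passes its speed limit or range.

## Working session

There is one attempt and no reset: what is moved stays moved. The work goes in short steps, Python scripts to look and compute and a tool call to move; the robot and the scene stay as the last step left them, time stands still between calls to the robot, and variables do not carry over. Pictures are saved under pics/ and viewed, at most 14 in all, crops included, and the job is handed in when it is done.

Besides the shell and the picture viewer there is one more tool, called after "Emit:" in YAML: its name, and indented under it one key for each argument. arm_command: Moves the arm, as the interface text tells. Shifts and turns lie within -1 to 1; 1 stands for 0.15 m of shift or 2 pi rad of turn. Its arguments: {"type":"object","properties":{"moves":{"type":"array"}},"required":["moves"]}

```bash
mkdir -p pics; cat > h.py <<'E'
import numpy as np, cv2
from plant import manip
def ray(p,u,v,z):
    R=np.array(p["R"]);t=np.array(p["t"]);c=-R.T@t
    d=R.T@np.array([(u-p["cx"])/p["fx"],(v-p["cy"])/p["fy"],1]);return c+d*(z-c[2])/d[2]
def proj(p,X):
    q=np.array(p["R"])@X+np.array(p["t"]);return q[0]/q[2]*p["fx"]+p["cx"],q[1]/q[2]*p["fy"]+p["cy"]
def save(p,n): cv2.imwrite("pics/"+n,p["frame"][:,:,::-1])
N=["wood_spool","wood_block","gesso_pot","pearl_paint","pick_jar","wood_tray","paint_rack","pick_tray"]
E
python3 - <<'E'
from h import *
s=manip.state();print(s["time"],s["tool_pos"],s["tool_rot"],s["gripper_width"],manip.tcp_to_tips)
H=dict(zip(N,[.015,.017,.024,.043,.016,.014,.018,.014]))
for c in ["top","side"]:
    p=manip.grab_frame(c);save(p,c+"0.png")
    R=np.array(p["R"]);print(c,-R.T@np.array(p["t"]),R.round(3).tolist(),p["fx"])
    for n in N:
        for d in manip.search_frame(p,n)[:4]:
            e=d["extent"];print(n,round(d["confidence"],2),np.round(e,1).tolist(),ray(p,(e[0]+e[2])/2,(e[1]+e[3])/2,H[n]).round(3))
a=cv2.imread("pics/top0.png");b=cv2.imread("pics/side0.png")
E
```

```text
0.0 [ 0.20993231 -0.58808899  0.25508534] [-1.01546243e-03  9.85350291e-01  1.70539641e-01 -5.11167719e-05] 1.000783081773141 0.025
top [ 0.32000073 -0.00247174  1.01044301] [[0.025, -1.0, 0.009], [-0.988, -0.026, -0.15], [0.15, -0.005, -0.989]] 507.42490070399896
wood_spool 0.74 [208.9, 202.0, 220.0, 214.9] [0.437 0.2   0.015]
wood_block 0.67 [375.6, 191.6, 391.2, 208.4] [ 0.462 -0.133  0.017]
gesso_pot 0.62 [219.7, 237.0, 238.6, 253.6] [0.365 0.166 0.024]
gesso_pot 0.54 [314.0, 208.2, 334.0, 224.3] [ 0.426 -0.016  0.024]
pearl_paint 0.44 [378.5, 190.5, 387.9, 206.3] [ 0.462 -0.129  0.043]
pick_jar 0.75 [243.3, 183.7, 290.2, 211.1] [0.462 0.098 0.016]
wood_tray 0.77 [300.4, 123.8, 356.2, 157.4] [ 0.581 -0.021  0.014]
paint_rack 0.93 [202.0, 112.1, 273.4, 159.0] [0.585 0.161 0.018]
pick_tray 0.74 [394.8, 128.2, 450.7, 157.6] [ 0.581 -0.212  0.014]
pick_tray 0.44 [243.5, 182.6, 290.5, 209.5] [0.465 0.098 0.014]
side [0.22542962 0.70325875 0.39647933] [[-0.942, -0.335, -0.003], [-0.14, 0.402, -0.905], [0.305, -0.852, -0.426]] 446.16618174575643
wood_spool 0.76 [292.0, 267.8, 306.5, 297.2] [0.433 0.208 0.015]
wood_block 0.74 [335.6, 182.4, 355.3, 197.7] [ 0.463 -0.131  0.017]
gesso_pot 0.9 [336.5, 198.3, 354.1, 229.1] [ 0.428 -0.011  0.024]
gesso_pot 0.88 [342.9, 253.5, 366.0, 291.1] [0.361 0.169 0.024]
pearl_paint 0.77 [370.2, 146.3, 384.5, 185.5] [ 0.418 -0.227  0.043]
pick_jar 0.79 [296.5, 227.5, 315.7, 263.6] [0.46  0.108 0.016]
wood_tray 0.92 [246.3, 194.7, 288.2, 224.8] [0.582 0.004 0.014]
paint_rack 0.96 [177.8, 227.2, 260.6, 282.3] [0.58  0.184 0.018]
pick_tray 0.82 [285.7, 164.4, 325.0, 186.8] [ 0.576 -0.187  0.014]
```

View pics/top0.png

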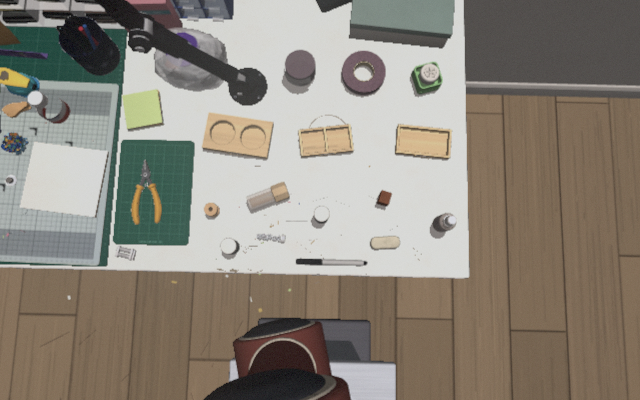

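View pics/side0.png

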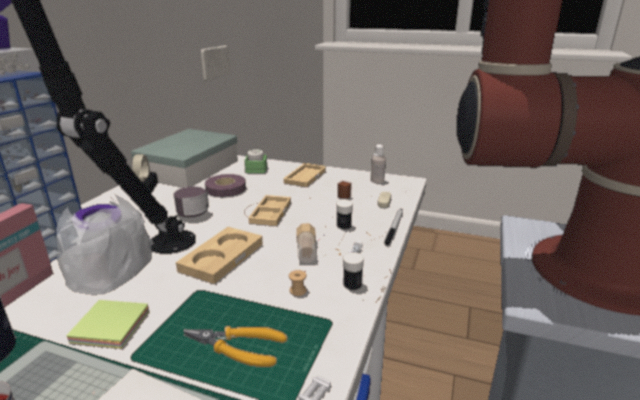

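Candidates for the gesso pot are the lookalikes at top pixels (321,215) and (230,246). The grey canister at (300,68) and the green pot at (428,75) don't match the description. The pot farthest to the robot's right is (321,215), and I'll check it in a close crop.

```bash
python3 - <<'E'
import cv2
a=cv2.imread("pics/top0.png")[105:255,195:460]
cv2.imwrite("pics/crop1.png",cv2.resize(a,None,fx=3,fy=3,interpolation=cv2.INTER_CUBIC))
E
```

```text
(no output)
```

View pics/crop1.png

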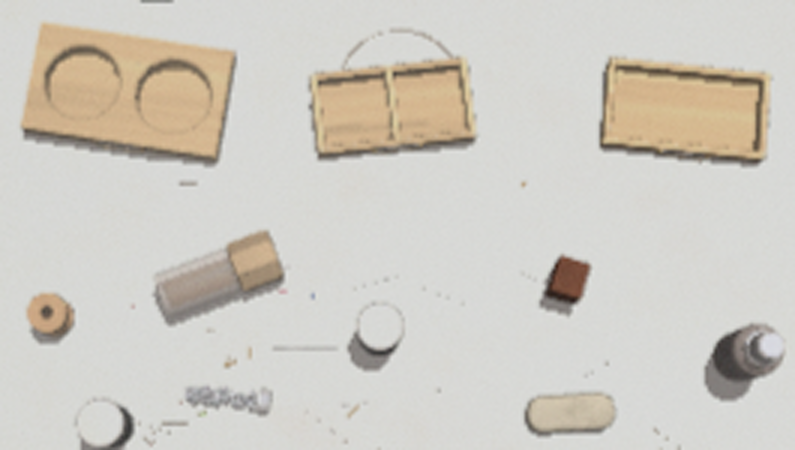

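The crop shows two round wells on the left, the two-compartment tray in the middle and the long tray on the right. The chosen pot, at crop (380,328), has a round white lid and is the right-hand one of the two pots. Next I turn these corners into poses.

```bash
python3 - <<'E'
from h import *
p=manip.grab_frame("top")
f=lambda u,v,z: ray(p,195+u/3,105+v/3,z)
for n,z,c in [("rack",.018,[(41,23),(236,51),(218,160),(23,130)]),("wtray",.014,[(311,73),(467,58),(475,140),(320,157)]),("ptray",.014,[(610,58),(770,73),(766,160),(602,147)])]:
    P=np.array([f(u,v,z) for u,v in c]);d=P[0]+P[3]-P[1]-P[2];e=P[0]+P[1]-P[2]-P[3]
    print(n,P.mean(0).round(4),"yaw",np.degrees(np.arctan2(-d[0],d[1])).round(1),np.degrees(np.arctan2(e[1],e[0])).round(1),np.linalg.norm(d[:2])/2,np.linalg.norm(e[:2])/2)
for n,u,v,z in [("spooltop",47,314,.029),("blocktop",572,277,.034),("pottop",380,328,.048),("captop",766,346,.086),("jarL",163,293,.017),("jarR",272,258,.017),("pot2",103,423,.048)]: print(n,f(u,v,z).round(4))
E
```

```text
rack [0.586  0.1602 0.018 ] yaw -7.1 -6.4 0.13245589404517577 0.07524322409811193
wtray [ 0.5807 -0.017   0.014 ] yaw 7.6 7.0 0.10528167869465971 0.05766539190914129
ptray [ 0.5844 -0.2149  0.014 ] yaw -3.5 -4.1 0.10949438489418233 0.061242657996165344
spooltop [0.4328 0.2044 0.029 ]
blocktop [ 0.4652 -0.1352  0.034 ]
pottop [ 0.4271 -0.0113  0.048 ]
captop [ 0.4179 -0.247   0.086 ]
jarL [0.45   0.1316 0.017 ]
jarR [0.4752 0.0608 0.017 ]
pot2 [0.3626 0.1613 0.048 ]
```

Emit:
arm_command:
  moves:
    - [1, [0.645, -0.62, -0.1], -0.195]
    - [1, [0.645, -0.62, -0.1], -0.195]
    - [1, [0.645, -0.62, -0.1], -0.195]
    - [1, [0.645, -0.62, -0.1], -0.195]
    - [1, [0.645, -0.62, -0.1], -0.195]
    - [1, [0.645, -0.62, -0.1], -0.195]
    - [1, [0.645, -0.62, -0.1], -0.195]
    - [1, [0.645, -0.62, -0.1], -0.195]
    - [1, [0.645, -0.62, -0.1], -0.195]
    - [1, [0.645, -0.62, -0.1], -0.195]
    - [1, [0.645, -0.62, -0.1], -0.195]
    - [1, [0.645, -0.62, -0.1], -0.195]

```text
time: 1.95
tool_pos: [0.2699, -0.4685, 0.2713]
tool_rot: [0.0, 0.709, 0.705, -0.0]
contact_force: [0.2, 0.5, -0.3]
gripper_width: 0.999
grasp_force: 0.0
```

Emit:
arm_command:
  moves:
    - [1, [0.83, 0.43, 0], 0]
    - [1, [0.83, 0.43, 0], 0]
    - [1, [0.83, 0.43, 0], 0]
    - [1, [0.83, 0.43, 0], 0]
    - [1, [0.83, 0.43, 0], 0]

```text
time: 2.37
tool_pos: [0.3361, -0.3416, 0.2715]
tool_rot: [0.0, 0.707, 0.707, 0.0]
contact_force: [-0.2, -0.9, -0.4]
gripper_width: 1.001
grasp_force: 0.0
```

Emit:
arm_command:
  moves:
    - [1, [0.82, 0.43, 0], 0]
    - [1, [0.82, 0.43, 0], 0]
    - [1, [0.82, 0.43, 0], 0]
    - [1, [0.82, 0.43, 0], 0]
    - [1, [0.82, 0.43, 0], 0]
    - [1, [0.82, 0.43, 0], 0]

```text
time: 2.87
tool_pos: [0.3997, -0.2217, 0.2714]
tool_rot: [0.0, 0.708, 0.706, -0.0]
contact_force: [-0.7, -0.9, 0.3]
gripper_width: 1.002
grasp_force: 0.0
```

```bash
cat >> h.py <<'E'
def st():
    s=manip.state();q=s["tool_rot"];w,x,y,z=q
    yaw=np.degrees(np.arctan2(2*(x*y+w*z),1-2*(y*y+z*z)))
    print("t",round(s["time"],2),"tcp",np.round(s["tool_pos"],4),"yaw",round(yaw,2),"grip",round(s["gripper_width"],3),round(s["grasp_force"],1),"F",np.round(s["contact_force"],1));return s,np.radians(yaw)
def plan(x,y,z,yaw=None):
    s,a=st();d=np.array([x,y,z])-s["tool_pos"]
    print("shift",np.round(np.array([d[0]*np.cos(a)+d[1]*np.sin(a),d[0]*np.sin(a)-d[1]*np.cos(a),-d[2]])/.15,3),"turn",None if yaw is None else round(-(yaw-np.degrees(a))/360,4))
E
python3 - <<'E'
from h import *
st();p=manip.grab_frame("wrist");save(p,"w1.png")
print(-np.array(p["R"]).T@p["t"],np.round(p["R"],3).tolist(),p["fx"])
for n,z in [("pearl_paint",.043),("wood_block",.017),("pick_tray",.014)]:
    for d in manip.search_frame(p,n)[:3]:
        e=d["extent"];print(n,round(d["confidence"],2),np.round(e,1),ray(p,(e[0]+e[2])/2,(e[1]+e[3])/2,z).round(4))
E
```

```text
t 2.87 tcp [ 0.3997 -0.2217  0.2714] yaw 89.83 grip 1.002 0.0 F [-0.7 -0.9  0.3]
[ 0.40027131 -0.14013291  0.39025124] [[1.0, -0.004, -0.001], [-0.003, -0.947, 0.322], [-0.002, -0.322, -0.947]] 344.7059426020046
pearl_paint 0.92 [323.6 165.7 356.9 217.3] [ 0.4195 -0.2496  0.043 ]
wood_block 0.78 [372.   60.  406.1  90.4] [ 0.4689 -0.1338  0.017 ]
```

View pics/w1.png

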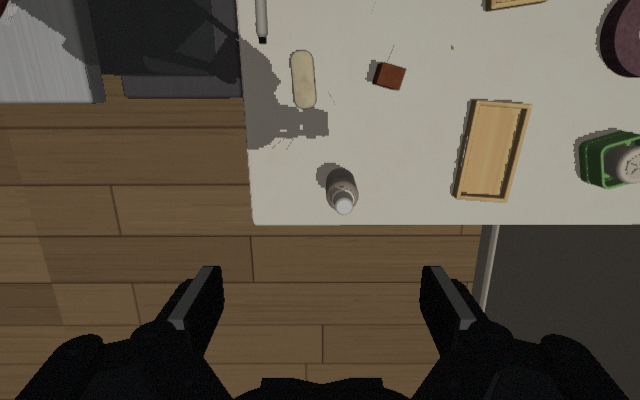

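The wrist view shows the bottle's cap top at about (343,204), the block's top at (391,76) and the pick tray with corners (477,99), (531,104), (507,203) and (457,199).

```bash
python3 - <<'E'
from h import *
p=manip.grab_frame("wrist")
print("cap",ray(p,343.5,205,.086))
P=np.array([ray(p,u,v,.014) for u,v in [(477,99),(531,104),(507,203),(457,199)]]);e=P[1]+P[2]-P[0]-P[3]
print(P.mean(0),np.degrees(np.arctan2(e[1],e[0])),P)
B=np.array([ray(p,u,v,.034) for u,v in [(383,62),(406,70),(399,90),(376,82)]]);e=B[1]-B[0];print(B.mean(0),np.degrees(np.arctan2(e[1],e[0])),np.linalg.norm(e))
for y in (.0,):plan(.42,-.2465,.11,90)
E
```

```text
cap [ 0.41968282 -0.25009888  0.086     ]
[ 0.58774274 -0.21664324  0.014     ] -5.237911432753303 [[ 0.56259699 -0.15866911  0.014     ]
 [ 0.62013439 -0.16407676  0.014     ]
 [ 0.61329852 -0.27452201  0.014     ]
 [ 0.55494106 -0.26930508  0.014     ]]
[ 0.46734777 -0.13580059  0.034     ] -17.97836402339612 0.023784300133861618
t 3.12 tcp [ 0.3991 -0.2226  0.2713] yaw 89.7 grip 0.998 0.0 F [-0.4  0.2 -0.3]
shift [-0.159  0.14   1.075] turn -0.0008
```

Emit:
arm_command:
  moves:
    - [1, [-0.176, 0.133, 0.1], 0]
    - [1, [-0.176, 0.133, 0.3], 0]
    - [1, [-0.176, 0.133, 0.6], 0]
    - [1, [-0.176, 0.133, 0.8], 0]
    - [1, [-0.176, 0.133, 0.8], 0]
    - [1, [-0.176, 0.133, 0.8], 0]

```text
time: 3.62
tool_pos: [0.4181, -0.2476, 0.1496]
tool_rot: [-0.002, 0.709, 0.706, -0.0]
contact_force: [0.7, -0.4, 0.7]
gripper_width: 1.002
grasp_force: 0.0
```

```bash
python3 - <<'E'
from h import *
plan(.419,-.249,.053,90)
E
```

```text
t 3.62 tcp [ 0.4181 -0.2476  0.1496] yaw 89.76 grip 1.002 0.0 F [ 0.7 -0.4  0.7]
shift [-0.009  0.006  0.644] turn -0.0007
```

Emit:
arm_command:
  moves:
    - [1, [-0.008, 0.006, 0.2], 0]
    - [1, [-0.008, 0.006, 0.42], 0]
    - [1, [-0.008, 0.006, 0.64], 0]
    - [1, [-0.008, 0.006, 0.64], 0]
    - [1, [-0.008, 0.006, 0.64], 0]
    - [-1, [-0.008, 0.006, 0.64], 0]
    - [-1, [-0.008, 0.006, 0.64], 0]
    - [-1, [-0.008, 0.006, 0.64], 0]
    - [-1, [-0.008, 0.006, 0.64], 0]
    - [-1, [-0.008, 0.006, 0.64], 0]
    - [-1, [-0.008, 0.006, 0.64], 0]
    - [-1, [-0.008, 0.006, 0.64], 0]
    - [-1, [-0.008, 0.006, 0.64], 0]
    - [-1, [-0.008, 0.006, 0.64], 0]
    - [-1, [-0.008, 0.006, 0.64], 0]

```text
time: 4.87
tool_pos: [0.4214, -0.2498, 0.0572]
tool_rot: [0.001, 0.708, 0.706, 0.0]
contact_force: [-1.3, 1.1, 7.1]
gripper_width: 0.358
grasp_force: 59.4
```

```bash
python3 - <<'E'
from h import *
t=manip.grab_frame("top");s=manip.grab_frame("side")
def tri(a,b):
    A=[np.array(q["fx"]*0+0) for q in ()]
    Ps=[np.diag([q["fx"],q["fy"],1])@np.c_[q["R"],q["t"]]+np.outer([q["cx"],q["cy"],0],np.c_[q["R"],q["t"]][2]) for q in (t,s)]
    X=cv2.triangulatePoints(Ps[0],Ps[1],np.array(a,float),np.array(b,float)).ravel();return X[:3]/X[3]
print("elbow",tri((142,38),(88,130)),"base",tri((248,85),(171,238)))
plan(.42,-.249,.19,83)
E
```

```text
elbow [0.68272902 0.28560941 0.24033431] base [0.69781704 0.14767634 0.00615117]
t 4.97 tcp [ 0.4214 -0.2498  0.0572] yaw 89.85 grip 0.363 59.4 F [-1.4  1.6  6.2]
shift [ 0.005 -0.009 -0.885] turn 0.019
```

Emit:
arm_command:
  moves:
    - [-1, [0, 0, -0.2], 0]
    - [-1, [0, 0, -0.45], 0]
    - [-1, [0, 0, -0.7], 0]
    - [-1, [0, 0, -0.9], 0]
    - [-1, [0.2, 0, -0.9], 0]
    - [-1, [0.45, 0.15, -0.9], 0]
    - [-1, [0.7, 0.25, -0.9], 0]
    - [-1, [0.9, 0.35, -0.9], 0]
    - [-1, [0.9, 0.35, -0.9], 0]
    - [-1, [0.9, 0.35, -0.9], 0]

```text
time: 5.8
tool_pos: [0.4736, -0.1127, 0.1904]
tool_rot: [0.0, 0.707, 0.707, -0.0]
contact_force: [-0.0, 0.1, 0.5]
gripper_width: 0.359
grasp_force: 59.8
```

Emit:
arm_command:
  moves:
    - [-1, [0.25, 0.1, 0], 0]
    - [-1, [0.5, 0.2, 0], 0.01]
    - [-1, [0.75, 0.3, 0], 0.02]
    - [-1, [1, 0.4, 0], 0.02]
    - [-1, [1, 0.4, 0], 0.02]
    - [-1, [1, 0.4, 0], 0.02]

```text
time: 6.3
tool_pos: [0.5339, 0.0361, 0.1902]
tool_rot: [0.0, 0.75, 0.661, -0.0]
contact_force: [0.5, -0.3, -0.5]
gripper_width: 0.354
grasp_force: 59.8
```

```bash
python3 - <<'E'
from h import *
plan(.5898,.191,.19,83)
p=manip.grab_frame("wrist");save(p,"w2.png")
E
```

```text
t 6.3 tcp [0.5339 0.0361 0.1902] yaw 82.76 grip 0.354 59.8 F [ 0.5 -0.3 -0.5]
shift [1.071e+00 2.400e-01 1.000e-03] turn -0.0007
```

View pics/w2.png

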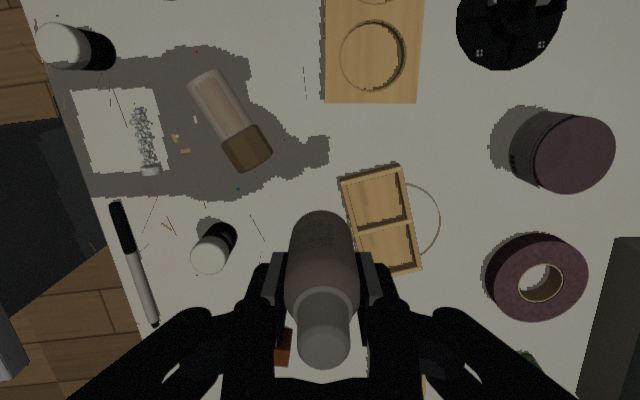

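The bottle is held upright. The picture also shows the near rack well at (372,56), the rack's near corners (325,104) and (417,104), the wood tray, the jar at (204,78)–(250,160) and the pot lid at (209,254).

```bash
python3 - <<'E'
from h import *
p=manip.grab_frame("wrist")
print("well-",ray(p,373,55.5,.018))
a,b=ray(p,325,104,.018),ray(p,417,103.5,.018);e=b-a;print("rack",a,b,np.degrees(np.arctan2(e[1],e[0])),np.linalg.norm(e),"mid",(a+b)/2)
c=[ray(p,*q,.014) for q in [(340,180),(399,164),(422,268)]];e=c[1]-c[0];f=c[1]-c[2];print("tray",(c[0]+c[2])/2,np.degrees(np.arctan2(e[1],e[0])),np.degrees(np.arctan2(-f[0],f[1])),np.linalg.norm(e),np.linalg.norm(f))
print("pot",ray(p,209,254,.048));u,v=ray(p,206,80,.017),ray(p,249,158,.017);print("jar",u,v,(u+v)/2,np.linalg.norm(u-v))
E
```

```text
well- [0.58663052 0.13029864 0.018     ]
rack [0.5448969  0.09884429 0.018     ] [0.61923538 0.08961241 0.018     ] -7.079149386827243 0.07490952220524343 mid [0.58206614 0.09422835 0.018     ]
tray [ 0.58442968 -0.01667784  0.014     ] 8.407405007257665 8.739058426192118 0.05326642420112126 0.10706948970881021
pot [ 0.4322717  -0.00827341  0.048     ]
jar [0.45273716 0.12942958 0.017     ] [0.47449328 0.06270659 0.017     ] [0.46361522 0.09606809 0.017     ] 0.07018038080524647
```

Emit:
arm_command:
  moves:
    - [-1, [0.25, 0.06, 0], 0]
    - [-1, [0.5, 0.13, 0], 0]
    - [-1, [0.75, 0.2, 0], 0]
    - [-1, [1, 0.26, 0], 0]
    - [-1, [1, 0.26, 0], 0]

```text
time: 6.82
tool_pos: [0.5931, 0.1821, 0.1904]
tool_rot: [-0.0, 0.751, 0.661, 0.001]
contact_force: [-0.7, -0.6, -0.7]
gripper_width: 0.354
grasp_force: 59.8
```

Emit:
arm_command:
  moves:
    - [-1, [0.07, 0, 0], 0]
    - [-1, [0.07, 0, 0.2], 0]
    - [-1, [0.07, 0, 0.4], 0]
    - [-1, [0.07, 0, 0.6], 0]
    - [-1, [0.07, 0, 0.7], 0]
    - [-1, [0.07, 0, 0.7], 0]

```text
time: 7.32
tool_pos: [0.5894, 0.1872, 0.08]
tool_rot: [-0.002, 0.752, 0.659, -0.004]
contact_force: [-0.6, 0.3, -0.5]
gripper_width: 0.359
grasp_force: 59.8
```

```bash
python3 - <<'E'
from h import *
plan(.593,.1905,.063,83)
p=manip.grab_frame("side");cv2.imwrite("pics/s2.png",cv2.resize(p["frame"][150:320,120:380,::-1],None,fx=3,fy=3,interpolation=2))
E
```

```text
t 7.32 tcp [0.5894 0.1872 0.08  ] yaw 82.48 grip 0.359 59.8 F [-0.6  0.3 -0.5]
shift [0.025 0.021 0.114] turn -0.0015
```

View pics/s2.png

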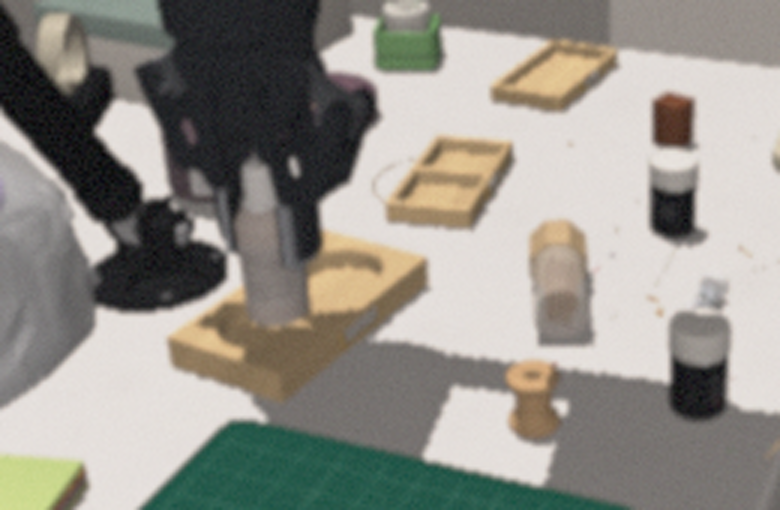

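The bottle is hanging just above the +y well, with its bottom at crop (277,318). I'll lower it with a small correction.

Emit:
arm_command:
  moves:
    - [-1, [0.02, 0.02, 0], 0]
    - [-1, [0.02, 0.02, 0.04], 0]
    - [-1, [0.02, 0.02, 0.08], 0]
    - [-1, [0.02, 0.02, 0.1], 0]
    - [-1, [0.02, 0.02, 0.11], 0]
    - [-1, [0.02, 0.02, 0.11], 0]
    - [-1, [0.02, 0.02, 0.11], 0]

```text
time: 7.95
tool_pos: [0.5962, 0.1925, 0.0688]
tool_rot: [-0.0, 0.751, 0.66, -0.0]
contact_force: [0.2, 0.2, -0.2]
gripper_width: 0.357
grasp_force: 59.8
```

Emit:
arm_command:
  moves:
    - [-1, [0, -0.015, 0.01], 0]
    - [-1, [0, -0.015, 0.02], 0]
    - [-1, [0, -0.015, 0.03], 0]
    - [-1, [0, -0.015, 0.03], 0]
    - [-1, [0, -0.015, 0.03], 0]

```text
time: 8.37
tool_pos: [0.594, 0.1927, 0.0641]
tool_rot: [-0.0, 0.751, 0.66, -0.0]
contact_force: [-0.0, -0.1, 0.4]
gripper_width: 0.353
grasp_force: 59.8
```

Emit:
arm_command:
  moves:
    - [-1, [0, 0, 0.01], 0]
    - [-1, [0, 0, 0.01], 0]
    - [-1, [0, 0, 0.01], 0]
    - [0.4, [0, 0, 0.01], 0]
    - [0.4, [0, 0, 0.01], 0]
    - [0.4, [0, 0, 0.01], 0]
    - [0.4, [0, 0, 0.01], 0]
    - [0.4, [0, 0, 0.01], 0]
    - [0.4, [0, 0, 0.01], 0]
    - [0.4, [0, 0, -0.1], 0]
    - [0.4, [0, 0, -0.3], 0]
    - [0.4, [0, 0, -0.5], 0]
    - [0.4, [0, 0, -0.7], 0]
    - [0.4, [0, 0, -0.85], 0]
    - [0.4, [0, 0, -0.85], 0]
    - [0.4, [0, 0, -0.85], 0]

```text
time: 9.7
tool_pos: [0.5951, 0.1929, 0.1941]
tool_rot: [0.001, 0.751, 0.66, 0.002]
contact_force: [-0.2, 0.3, -0.2]
gripper_width: 0.702
grasp_force: 0.0
```

```bash
python3 - <<'E'
from h import *
plan(.450,.203,.19,90)
p=manip.grab_frame("side")
for n in ("pearl_paint","paint_rack","wood_spool"):
    for d in manip.search_frame(p,n)[:1]: print(n,d)
print("expect base",proj(p,np.array([.594,.1905,.006])),proj(p,np.array([.594,.1905,.092])))
cv2.imwrite("pics/s3.png",cv2.resize(p["frame"][130:300,160:400,::-1],None,fx=3,fy=3,interpolation=2))
E
```

```text
t 9.7 tcp [0.5951 0.1929 0.1941] yaw 82.64 grip 0.702 0.0 F [-0.2  0.3 -0.2]
shift [-0.057 -0.968  0.027] turn -0.0204
pearl_paint {'extent': [194.2, 212.8, 217.7, 267.5], 'confidence': 0.6}
paint_rack {'extent': [175.3, 224.6, 263.9, 284.3], 'confidence': 0.65}
wood_spool {'extent': [289.2, 268.3, 309.3, 298.5], 'confidence': 0.73}
expect base (np.float64(210.07930450879195), np.float64(261.63448597798805)) (np.float64(204.0432598370266), np.float64(213.7016897891648))
```

View pics/s3.png

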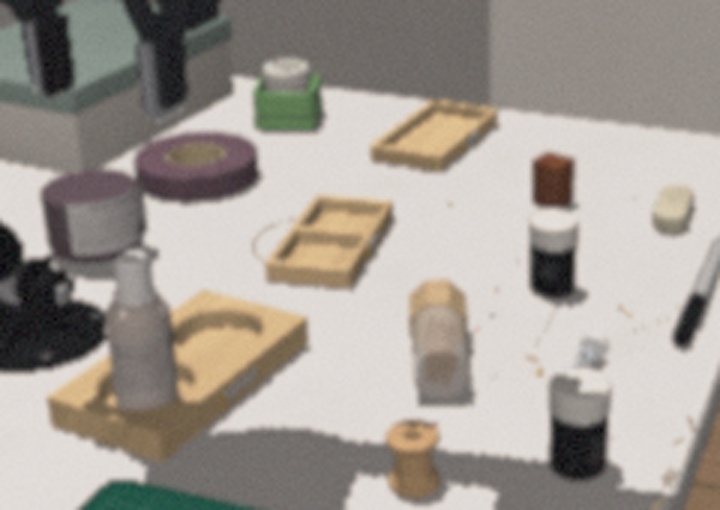

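The bottle now stands upright in the +y well at crop (140,350). Next is the spool.

Emit:
arm_command:
  moves:
    - [1, [-0.05, -0.25, 0], 0]
    - [1, [-0.1, -0.5, 0], -0.01]
    - [1, [-0.15, -0.75, 0], -0.02]
    - [1, [-0.21, -0.95, 0], -0.02]
    - [1, [-0.21, -0.95, 0], -0.02]
    - [1, [-0.21, -0.95, 0], -0.02]

```text
time: 10.4
tool_pos: [0.4467, 0.1795, 0.19]
tool_rot: [-0.001, 0.708, 0.706, -0.001]
contact_force: [-0.6, -0.3, 1.6]
gripper_width: 1.0
grasp_force: 0.0
```

```bash
python3 - <<'E'
from h import *
p=manip.grab_frame("wrist");save(p,"w4.png")
for n,z in [("wood_spool",.015),("pick_jar",.016),("gesso_pot",.024)]:
    for d in manip.search_frame(p,n)[:2]:
        e=d["extent"];print(n,round(d["confidence"],2),np.round(e,1),ray(p,(e[0]+e[2])/2,(e[1]+e[3])/2,z).round(4))
plan(.435,.205,.11,90)
E
```

```text
wood_spool 0.56 [292.6 134.6 325.2 169.9] [0.4357 0.204  0.015 ]
pick_jar 0.97 [310.6 220.7 373.6 312.1] [0.466  0.0935 0.016 ]
gesso_pot 0.95 [201.  176.4 250.3 226.7] [0.3625 0.1624 0.024 ]
gesso_pot 0.88 [291.2 335.7 318.7 381.9] [ 0.4288 -0.0101  0.024 ]
t 10.6 tcp [0.4497 0.1798 0.1919] yaw 89.82 grip 1.005 0.0 F [-0.2  0.8 -0.2]
shift [ 0.168 -0.098  0.546] turn -0.0005
```

View pics/w4.png

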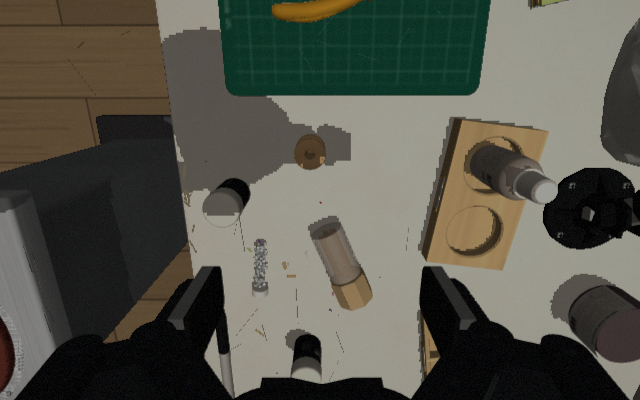

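The picture shows the spool at (310,152), with the other pot at (222,200) clear of the fingers. The jar is at (340,265).

Emit:
arm_command:
  moves:
    - [1, [0.165, -0.095, 0.1], 0]
    - [1, [0.165, -0.095, 0.3], 0]
    - [1, [0.165, -0.095, 0.5], 0]
    - [1, [0.165, -0.095, 0.7], 0]
    - [1, [0.165, -0.095, 0.85], 0]
    - [1, [0.165, -0.095, 0.85], 0]
    - [1, [0.165, -0.095, 0.85], 0]

```text
time: 11.18
tool_pos: [0.4343, 0.2043, 0.0632]
tool_rot: [-0.001, 0.708, 0.706, -0.001]
contact_force: [0.2, 0.1, 0.8]
gripper_width: 0.996
grasp_force: 0.0
```

```bash
python3 - <<'E'
from h import *
plan(.4355,.2045,.038,90)
E
```

```text
t 11.18 tcp [0.4343 0.2043 0.0632] yaw 89.83 grip 0.996 0.0 F [0.2 0.1 0.8]
shift [0.001 0.008 0.168] turn -0.0005
```

Emit:
arm_command:
  moves:
    - [1, [0, 0.008, 0.1], 0]
    - [1, [0, 0.008, 0.165], 0]
    - [1, [0, 0.008, 0.165], 0]
    - [1, [0, 0.008, 0.165], 0]
    - [-1, [0, 0.008, 0.165], 0]
    - [-1, [0, 0.008, 0.165], 0]
    - [-1, [0, 0.008, 0.165], 0]
    - [-1, [0, 0.008, 0.165], 0]
    - [-1, [0, 0.008, 0.165], 0]
    - [-1, [0, 0.008, 0.165], 0]
    - [-1, [0, 0.008, 0.165], 0]
    - [-1, [0, 0.008, 0.165], 0]
    - [-1, [0, 0.008, 0.165], 0]
    - [-1, [0, 0.008, 0.165], 0]

```text
time: 12.35
tool_pos: [0.4361, 0.2047, 0.0402]
tool_rot: [0.0, 0.708, 0.706, 0.0]
contact_force: [-1.7, -1.6, 5.5]
gripper_width: 0.25
grasp_force: 58.6
```

Emit:
arm_command:
  moves:
    - [-1, [0, 0, -0.1], 0]
    - [-1, [0, 0, -0.3], 0]
    - [-1, [0, 0, -0.5], 0]
    - [-1, [0, 0, -0.6], 0]
    - [-1, [-0.2, 0.2, -0.6], 0]
    - [-1, [-0.4, 0.4, -0.6], 0]
    - [-1, [-0.6, 0.6, -0.6], -0.01]
    - [-1, [-0.8, 0.8, -0.6], -0.02]
    - [-1, [-0.9, 0.97, -0.6], -0.022]
    - [-1, [-0.9, 0.97, -0.6], -0.022]
    - [-1, [-0.9, 0.97, -0.6], -0.022]

```text
time: 13.27
tool_pos: [0.5815, 0.068, 0.1288]
tool_rot: [-0.0, 0.659, 0.753, -0.0]
contact_force: [0.0, 0.1, -0.2]
gripper_width: 0.252
grasp_force: 58.9
```

```bash
python3 - <<'E'
from h import *
plan(.5805,.0083,.13,98)
p=manip.grab_frame("wrist");q=manip.grab_frame("side")
a=cv2.resize(p["frame"][150:400,130:510,::-1],(760,500))[:, :]
b=cv2.resize(q["frame"][120:300,180:360,::-1],(500,500),interpolation=2)
cv2.imwrite("pics/w5.png",cv2.resize(np.hstack([a,b]),(800,318)))
save(p,"w5f.png")
for d in manip.search_frame(p,"wood_tray")[:1]: print(d)
E
```

```text
t 13.27 tcp [0.5815 0.068  0.1288] yaw 97.62 grip 0.252 58.9 F [ 0.   0.1 -0.2]
shift [-0.394 -0.059 -0.008] turn -0.0011
{'extent': [272.3, 234.1, 347.1, 356.8], 'confidence': 0.92}
```

View pics/w5.png

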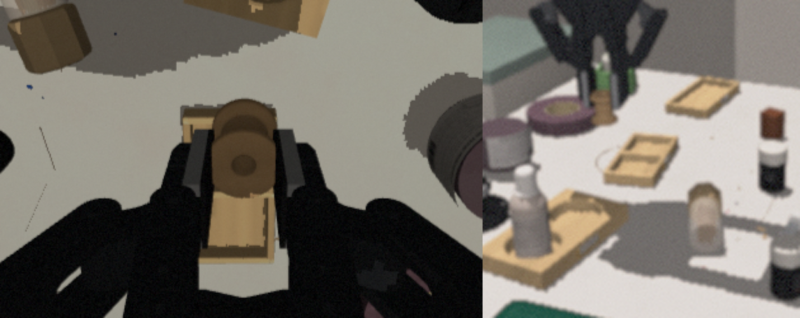

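The spool is held upright between the pads, with the tray just beyond it. I'll move over the +y compartment and lower.

Emit:
arm_command:
  moves:
    - [-1, [-0.2, -0.03, 0], 0]
    - [-1, [-0.394, -0.059, 0], 0]
    - [-1, [-0.394, -0.059, 0.1], 0]
    - [-1, [-0.394, -0.059, 0.25], 0]
    - [-1, [-0.394, -0.059, 0.4], 0]
    - [-1, [-0.394, -0.059, 0.42], 0]
    - [-1, [-0.394, -0.059, 0.42], 0]
    - [-1, [-0.394, -0.059, 0.42], 0]

```text
time: 14.08
tool_pos: [0.58, 0.0101, 0.0673]
tool_rot: [0.0, 0.657, 0.754, 0.0]
contact_force: [0.1, 0.5, 1.2]
gripper_width: 0.248
grasp_force: 59.0
```

```bash
python3 - <<'E'
from h import *
plan(.5805,.0083,.0445,98)
E
```

```text
t 14.08 tcp [0.58   0.0101 0.0673] yaw 97.83 grip 0.248 59.0 F [0.1 0.5 1.2]
shift [-0.013  0.002  0.152] turn -0.0005
```

Emit:
arm_command:
  moves:
    - [-1, [-0.012, 0, 0.05], 0]
    - [-1, [-0.012, 0, 0.1], 0]
    - [-1, [-0.012, 0, 0.13], 0]
    - [-1, [-0.012, 0, 0.14], 0]
    - [-1, [-0.012, 0, 0.15], 0]
    - [-1, [-0.012, 0, 0.15], 0]

```text
time: 14.58
tool_pos: [0.5804, 0.0075, 0.0443]
tool_rot: [-0.0, 0.658, 0.753, -0.0]
contact_force: [-1.7, 0.1, 1.3]
gripper_width: 0.253
grasp_force: 59.0
```

Emit:
arm_command:
  moves:
    - [0.1, [0, 0, 0], 0]
    - [0.1, [0, 0, 0], 0]
    - [0.1, [0, 0, 0], 0]
    - [0.1, [0, 0, 0], 0]
    - [0.1, [0, 0, 0], 0]
    - [0.1, [0, 0, -0.1], 0]
    - [0.1, [0, 0, -0.25], 0]
    - [0.1, [0, 0, -0.45], 0]
    - [0.1, [0, 0, -0.65], 0]
    - [0.1, [0, 0, -0.85], 0]
    - [0.1, [0, 0, -0.85], 0]
    - [0.1, [0, 0, -0.85], 0]

```text
time: 15.58
tool_pos: [0.5819, 0.0074, 0.1745]
tool_rot: [0.002, 0.658, 0.753, 0.002]
contact_force: [-0.3, -0.9, -0.7]
gripper_width: 0.549
grasp_force: 0.0
```

```bash
python3 - <<'E'
from h import *
plan(.4675,-.1355,.17,72)
p=manip.grab_frame("wrist")
for n,z in [("wood_spool",.019),("wood_tray",.012)]:
    for d in manip.search_frame(p,n)[:2]:
        e=d["extent"];print(n,round(d["confidence"],2),np.round(e,1),ray(p,(e[0]+e[2])/2,(e[1]+e[3])/2,z).round(4))
q=manip.grab_frame("side")
a=cv2.resize(p["frame"][150:400,130:510,::-1],(760,500))[:, :]
b=cv2.resize(q["frame"][120:300,180:360,::-1],(500,500),interpolation=2)
cv2.imwrite("pics/w6.png",cv2.resize(np.hstack([a,b]),(800,318)))
E
```

```text
t 15.58 tcp [0.5819 0.0074 0.1745] yaw 97.76 grip 0.549 0.0 F [-0.3 -0.9 -0.7]
shift [-0.841 -0.884  0.03 ] turn 0.0716
wood_spool 0.72 [306.4 164.5 339.6 206.3] [0.5839 0.0081 0.019 ]
wood_spool 0.55 [138.1   0.  219.2 111.2] [0.4653 0.0925 0.019 ]
wood_tray 0.96 [285.2 148.1 352.2 266.9] [ 0.5833 -0.0143  0.012 ]
```

View pics/w6.png

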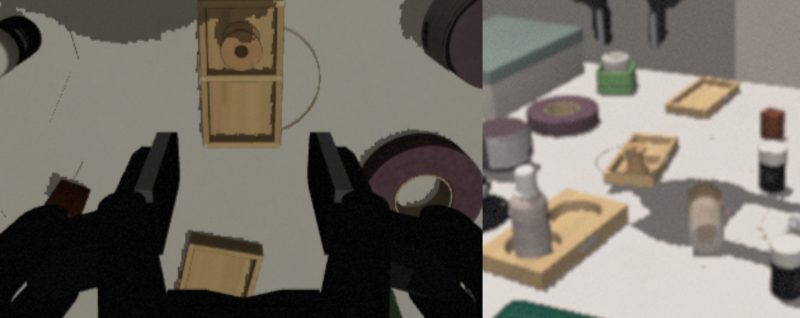

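The spool stands in the +y compartment at crop (241,50). Next is the block.

Emit:
arm_command:
  moves:
    - [1, [-0.2, -0.2, 0], 0.02]
    - [1, [-0.4, -0.4, 0], 0.04]
    - [1, [-0.6, -0.6, 0], 0.06]
    - [1, [-0.8, -0.8, 0], 0.0716]
    - [1, [-0.841, -0.88, 0], 0.0716]
    - [1, [-0.841, -0.88, 0.2], 0.0716]
    - [1, [-0.841, -0.88, 0.4], 0.0716]
    - [1, [-0.841, -0.88, 0.6], 0.0716]
    - [1, [-0.841, -0.88, 0.65], 0.0716]
    - [1, [-0.841, -0.88, 0.65], 0.0716]

```text
time: 16.62
tool_pos: [0.4635, -0.1339, 0.07]
tool_rot: [-0.004, 0.809, 0.588, -0.002]
contact_force: [-0.6, -0.3, 0.9]
gripper_width: 0.998
grasp_force: 0.0
```

```bash
python3 - <<'E'
from h import *
plan(.468,-.1355,.040,72)
p=manip.grab_frame("top")
d=manip.search_frame(p,"wood_block");print(d[:1])
E
```

```text
t 16.62 tcp [ 0.4635 -0.1339  0.07  ] yaw 71.98 grip 0.998 0.0 F [-0.6 -0.3  0.9]
shift [-0.001  0.032  0.2  ] turn -0.0001
[]
```

Emit:
arm_command:
  moves:
    - [1, [0, 0.025, 0.1], 0]
    - [1, [0, 0.025, 0.2], 0]
    - [1, [0, 0.025, 0.2], 0]
    - [1, [0, 0.025, 0.2], 0]
    - [-1, [0, 0.025, 0.2], 0]
    - [-1, [0, 0.025, 0.2], 0]
    - [-1, [0, 0.025, 0.2], 0]
    - [-1, [0, 0.025, 0.2], 0]
    - [-1, [0, 0.025, 0.2], 0]
    - [-1, [0, 0.025, 0.2], 0]
    - [-1, [0, 0.025, 0.2], 0]
    - [-1, [0, 0.025, 0.2], 0]
    - [-1, [0, 0.025, 0.2], 0]
    - [-1, [0, 0.025, 0.2], 0]

```text
time: 17.88
tool_pos: [0.4707, -0.1367, 0.0448]
tool_rot: [0.001, 0.809, 0.588, 0.0]
contact_force: [-0.7, -0.4, 5.1]
gripper_width: 0.261
grasp_force: 60.3
```

Emit:
arm_command:
  moves:
    - [-1, [0, 0, -0.1], 0]
    - [-1, [0, 0, -0.3], 0]
    - [-1, [0, 0, -0.5], 0]
    - [-1, [0, 0, -0.6], 0]
    - [-1, [0.2, 0.1, -0.6], -0.02]
    - [-1, [0.4, 0.25, -0.6], -0.04]
    - [-1, [0.6, 0.4, -0.6], -0.06]
    - [-1, [0.8, 0.55, -0.6], -0.0722]
    - [-1, [0.84, 0.554, -0.6], -0.0722]
    - [-1, [0.84, 0.554, -0.6], -0.0722]
    - [-1, [0.84, 0.554, -0.6], -0.0722]

```text
time: 18.8
tool_pos: [0.5872, -0.0421, 0.1329]
tool_rot: [-0.001, 0.656, 0.755, -0.001]
contact_force: [-0.7, -0.1, -0.4]
gripper_width: 0.262
grasp_force: 59.7
```

```bash
python3 - <<'E'
from h import *
plan(.588,-.0422,.0495,98)
E
```

```text
t 18.8 tcp [ 0.5872 -0.0421  0.1329] yaw 97.99 grip 0.262 59.7 F [-0.7 -0.1 -0.4]
shift [-0.002  0.005  0.556] turn -0.0
```

Emit:
arm_command:
  moves:
    - [-1, [0, 0.005, 0.2], 0]
    - [-1, [0, 0.005, 0.35], 0]
    - [-1, [0, 0.005, 0.45], 0]
    - [-1, [0, 0.005, 0.5], 0]
    - [-1, [0, 0.005, 0.53], 0]
    - [-1, [0, 0.005, 0.55], 0]
    - [-1, [0, 0.005, 0.55], 0]
    - [-1, [0, 0.005, 0.55], 0]

```text
time: 19.47
tool_pos: [0.5895, -0.0426, 0.0527]
tool_rot: [0.001, 0.656, 0.754, 0.0]
contact_force: [-0.3, -0.1, 0.1]
gripper_width: 0.265
grasp_force: 59.7
```

Emit:
arm_command:
  moves:
    - [-1, [0, 0, 0.01], 0]
    - [-1, [0, 0, 0.02], 0]
    - [-1, [0, 0, 0.025], 0]
    - [-1, [0, 0, 0.025], 0]
    - [-1, [0, 0, 0.025], 0]

```text
time: 19.88
tool_pos: [0.5894, -0.0423, 0.0488]
tool_rot: [0.001, 0.656, 0.755, 0.0]
contact_force: [-1.3, 0.7, 5.7]
gripper_width: 0.256
grasp_force: 60.4
```

Emit:
arm_command:
  moves:
    - [0.1, [0, 0, 0], 0]
    - [0.1, [0, 0, 0], 0]
    - [0.1, [0, 0, 0], 0]
    - [0.1, [0, 0, 0], 0]
    - [0.1, [0, 0, 0], 0]
    - [0.1, [0, 0, -0.1], 0]
    - [0.1, [0, 0, -0.25], 0]
    - [0.1, [0, 0, -0.45], 0]
    - [0.1, [0, 0, -0.65], 0]
    - [0.1, [0, 0, -0.8], 0]
    - [0.1, [0, 0, -0.8], 0]
    - [0.1, [0, 0, -0.8], 0]

```text
time: 20.88
tool_pos: [0.5899, -0.0424, 0.1698]
tool_rot: [0.002, 0.656, 0.755, 0.001]
contact_force: [-0.3, 0.3, -0.2]
gripper_width: 0.55
grasp_force: 0.0
```

```bash
python3 - <<'E'
from h import *
plan(.445,-.01,.17,90)
p=manip.grab_frame("wrist");q=manip.grab_frame("side")
for n,z in [("wood_block",.021),("wood_tray",.012)]:
    for d in manip.search_frame(p,n)[:2]:
        e=d["extent"];print(n,round(d["confidence"],2),np.round(e,1),ray(p,(e[0]+e[2])/2,(e[1]+e[3])/2,z).round(4))
for n in ("wood_block","wood_spool"): print(n,manip.search_frame(q,n)[:1])
print(proj(q,np.array([.588,-.042,.021])))
E
```

```text
t 20.88 tcp [ 0.5899 -0.0424  0.1698] yaw 97.98 grip 0.55 0.0 F [-0.3  0.3 -0.2]
shift [ 0.348 -0.927 -0.001] turn 0.0222
wood_block 0.71 [303.9 168.4 338.6 208.3] [ 0.5903 -0.0424  0.021 ]
wood_tray 0.78 [279.8  84.1 355.7 217.8] [ 0.5835 -0.0142  0.012 ]
wood_block [{'extent': [266.5, 188.9, 283.2, 208.0], 'confidence': 0.56}]
wood_spool [{'extent': [260.7, 200.3, 273.6, 218.4], 'confidence': 0.6}]
(np.float64(274.0311371724349), np.float64(196.79422287866052))
```

Block placed. Now for the pot on the right, a move above it and a check.

Emit:
arm_command:
  moves:
    - [1, [0.1, -0.25, 0], 0.01]
    - [1, [0.2, -0.5, 0], 0.02]
    - [1, [0.3, -0.75, 0], 0.0222]
    - [1, [0.348, -0.927, 0], 0.0222]
    - [1, [0.348, -0.927, 0], 0.0222]
    - [1, [0.348, -0.927, 0], 0.0222]

```text
time: 21.68
tool_pos: [0.4427, -0.0094, 0.1669]
tool_rot: [-0.0, 0.707, 0.707, -0.0]
contact_force: [0.8, -0.3, 0.7]
gripper_width: 0.999
grasp_force: 0.0
```

```bash
python3 - <<'E'
from h import *
p=manip.grab_frame("wrist");save(p,"w8.png")
for d in manip.search_frame(p,"gesso_pot")[:3]:
    e=d["extent"];print(round(d["confidence"],2),np.round(e,1),ray(p,(e[0]+e[2])/2,(e[1]+e[3])/2,.024).round(4))
plan(.43,-.01,.07,90)
E
```

```text
0.6 [286.  172.  324.7 221.1] [ 0.4299 -0.0144  0.024 ]
t 21.78 tcp [ 0.4445 -0.0099  0.168 ] yaw 89.98 grip 0.997 0.0 F [ 0.3 -0.1 -0.3]
shift [-0.    -0.097  0.653] turn -0.0001
```

View pics/w8.png

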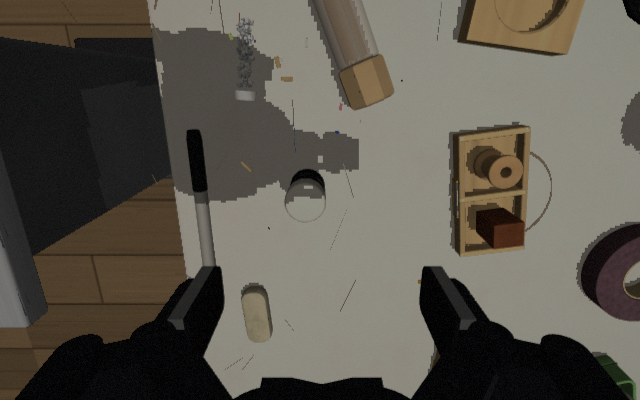

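The picture shows the pot lid at (305,202) with nothing near the fingers but the flat pen at (200,190). Block and spool both stand in the tray at (500,230) and (497,170). I'll descend and grip.

Emit:
arm_command:
  moves:
    - [1, [-0.007, -0.097, 0], 0]
    - [1, [-0.007, -0.097, 0.2], 0]
    - [1, [-0.007, -0.097, 0.4], 0]
    - [1, [-0.007, -0.097, 0.6], 0]
    - [1, [-0.007, -0.097, 0.75], 0]
    - [1, [-0.007, -0.097, 0.81], 0]
    - [1, [-0.007, -0.097, 0.81], 0]
    - [1, [-0.007, -0.097, 0.81], 0]
    - [-1, [-0.007, -0.097, 0.81], 0]
    - [-1, [-0.007, -0.097, 0.81], 0]
    - [-1, [-0.007, -0.097, 0.81], 0]
    - [-1, [-0.007, -0.097, 0.81], 0]
    - [-1, [-0.007, -0.097, 0.81], 0]
    - [-1, [-0.007, -0.097, 0.81], 0]
    - [-1, [-0.007, -0.097, 0.81], 0]
    - [-1, [-0.007, -0.097, 0.81], 0]
    - [-1, [-0.007, -0.097, 0.81], 0]
    - [-1, [-0.007, -0.097, 0.81], 0]

```text
time: 23.28
tool_pos: [0.4301, -0.011, 0.0474]
tool_rot: [0.001, 0.707, 0.707, 0.0]
contact_force: [-1.0, 0.1, 6.0]
gripper_width: 0.328
grasp_force: 58.8
```

Emit:
arm_command:
  moves:
    - [-1, [0, 0, -0.1], 0]
    - [-1, [0, 0, -0.3], 0]
    - [-1, [0, 0, -0.5], 0]
    - [-1, [0, 0, -0.6], 0]
    - [-1, [0.2, 0.2, -0.6], 0]
    - [-1, [0.4, 0.4, -0.6], 0.01]
    - [-1, [0.6, 0.6, -0.6], 0.02]
    - [-1, [0.8, 0.8, -0.6], 0.02]
    - [-1, [0.93, 1, -0.6], 0.02]
    - [-1, [0.93, 1, -0.6], 0.02]
    - [-1, [0.93, 1, -0.6], 0.02]

```text
time: 24.2
tool_pos: [0.5797, 0.1297, 0.1347]
tool_rot: [-0.001, 0.75, 0.662, -0.001]
contact_force: [0.2, -0.6, -0.0]
gripper_width: 0.331
grasp_force: 59.4
```

```bash
python3 - <<'E'
from h import *
plan(.586,.129,.0545,83)
E
```

```text
t 24.2 tcp [0.5797 0.1297 0.1347] yaw 82.9 grip 0.331 59.4 F [ 0.2 -0.6 -0. ]
shift [0.    0.042 0.535] turn -0.0003
```

Emit:
arm_command:
  moves:
    - [-1, [0, 0.04, 0.1], 0]
    - [-1, [0, 0.04, 0.25], 0]
    - [-1, [0, 0.04, 0.4], 0]
    - [-1, [0, 0.04, 0.47], 0]
    - [-1, [0, 0.04, 0.5], 0]
    - [-1, [0, 0.04, 0.53], 0]
    - [-1, [0, 0.04, 0.53], 0]
    - [-1, [0, 0.04, 0.53], 0]

```text
time: 24.87
tool_pos: [0.586, 0.1278, 0.058]
tool_rot: [0.001, 0.75, 0.661, 0.001]
contact_force: [0.7, 0.3, -0.8]
gripper_width: 0.336
grasp_force: 59.5
```

Emit:
arm_command:
  moves:
    - [-1, [0, 0, 0.01], 0]
    - [-1, [0, 0, 0.02], 0]
    - [-1, [0, 0, 0.03], 0]
    - [-1, [0, 0, 0.03], 0]
    - [-1, [0, 0, 0.03], 0]

```text
time: 25.28
tool_pos: [0.5861, 0.128, 0.0534]
tool_rot: [0.0, 0.75, 0.661, 0.001]
contact_force: [-1.6, -1.4, 4.1]
gripper_width: 0.334
grasp_force: 59.8
```

Emit:
arm_command:
  moves:
    - [0.2, [0, 0, 0], 0]
    - [0.2, [0, 0, 0], 0]
    - [0.2, [0, 0, 0], 0]
    - [0.2, [0, 0, 0], 0]
    - [0.2, [0, 0, 0], 0]
    - [0.2, [0, 0, -0.1], 0]
    - [0.2, [0, 0, -0.25], 0]
    - [0.2, [0, 0, -0.45], 0]
    - [0.2, [0, 0, -0.65], 0]
    - [0.2, [0, 0, -0.8], 0]
    - [0.2, [0, 0, -0.8], 0]
    - [0.2, [0, 0, -0.8], 0]

```text
time: 26.28
tool_pos: [0.5864, 0.128, 0.1743]
tool_rot: [0.001, 0.75, 0.661, 0.002]
contact_force: [-0.2, 0.0, 0.4]
gripper_width: 0.605
grasp_force: 0.0
```

```bash
python3 - <<'E'
from h import *
plan(.465,.11,.172,108)
p=manip.grab_frame("wrist");q=manip.grab_frame("side")
for n,z in [("gesso_pot",.03),("paint_rack",.015),("pearl_paint",.049)]:
    for d in manip.search_frame(p,n)[:2]:
        e=d["extent"];print(n,round(d["confidence"],2),np.round(e,1),ray(p,(e[0]+e[2])/2,(e[1]+e[3])/2,z).round(4))
print(manip.search_frame(q,"gesso_pot"),proj(q,np.array([.586,.129,.03])))
E
```

```text
t 26.28 tcp [0.5864 0.128  0.1743] yaw 82.79 grip 0.605 0.0 F [-0.2  0.   0.4]
shift [-0.221 -0.788  0.015] turn -0.07
gesso_pot 0.67 [  0.  156.5  79.8 205.2] [0.3677 0.1639 0.03  ]
gesso_pot 0.65 [301.6 167.7 339.  218.2] [0.586  0.1258 0.03  ]
paint_rack 0.77 [272.2  55.7 370.4 223.5] [0.592  0.1656 0.015 ]
pearl_paint 0.69 [295.8  79.8 345.7 135.1] [0.5949 0.1928 0.049 ]
[{'extent': [343.5, 254.1, 362.3, 291.2], 'confidence': 0.97}, {'extent': [220.0, 217.5, 243.7, 249.7], 'confidence': 0.94}, {'extent': [194.5, 212.8, 218.0, 268.5], 'confidence': 0.75}, {'extent': [179.5, 229.2, 262.7, 282.3], 'confidence': 0.66}, {'extent': [286.5, 161.7, 324.3, 189.3], 'confidence': 0.65}] (np.float64(232.38344413212252), np.float64(231.7223533998921))
```

Pot placed. Now the jar.

Emit:
arm_command:
  moves:
    - [1, [-0.05, -0.2, 0], -0.02]
    - [1, [-0.1, -0.4, 0], -0.04]
    - [1, [-0.15, -0.6, 0], -0.06]
    - [1, [-0.221, -0.788, 0], -0.07]
    - [1, [-0.221, -0.788, 0], -0.07]
    - [1, [-0.221, -0.788, 0], -0.07]
    - [1, [-0.221, -0.788, 0], -0.07]

```text
time: 27.17
tool_pos: [0.4643, 0.1099, 0.1723]
tool_rot: [0.0, 0.588, 0.809, 0.0]
contact_force: [0.8, 0.3, -1.1]
gripper_width: 1.0
grasp_force: 0.0
```

```bash
python3 - <<'E'
from h import *
p=manip.grab_frame("wrist");save(p,"w9.png")
print(manip.search_frame(p,"pick_jar")[:1]);plan(.464,.096,.17,108)
E
```

```text
[{'extent': [292.8, 152.5, 342.2, 253.8], 'confidence': 0.62}]
t 27.27 tcp [0.465  0.1099 0.1727] yaw 107.95 grip 1.004 0.0 F [-0.3 -0.7 -0.5]
shift [-0.086 -0.035  0.018] turn -0.0001
```

View pics/w9.png

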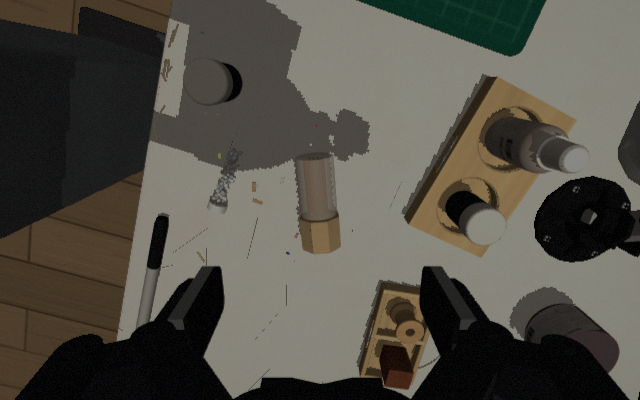

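Pot and bottle are both in their wells at (475,220) and (535,145). The jar runs from about (315,154) to (321,250).

```bash
python3 - <<'E'
from h import *
p=manip.grab_frame("wrist")
a,b=ray(p,315.5,154,.017),ray(p,321.5,250,.02);d=a-b;print(a,b,(a+b)/2,np.linalg.norm(d),np.degrees(np.arctan2(-d[0],d[1])))
a,b=ray(p,316,160,.02),ray(p,319,215,.02);d=a-b;print(np.degrees(np.arctan2(-d[0],d[1])))
c=(ray(p,315.5,154,.017)+ray(p,321.5,250,.02))/2
plan(c[0],c[1],.07,110)
E
```

```text
[0.45199873 0.13401099 0.017     ] [0.48255787 0.05523732 0.02      ] [0.4672783  0.09462416 0.0185    ] 0.08454674500371523 21.20306523384897
20.703971808980715
t 27.32 tcp [0.465  0.1099 0.1726] yaw 107.96 grip 0.993 0.0 F [0.2 0.5 0.5]
shift [-0.102 -0.017  0.684] turn -0.0057
```

Emit:
arm_command:
  moves:
    - [1, [-0.1, -0.02, 0], -0.0085]
    - [1, [-0.1, -0.02, 0.2], -0.0085]
    - [1, [-0.1, -0.02, 0.4], -0.0085]
    - [1, [-0.1, -0.02, 0.6], -0.0085]
    - [1, [-0.1, -0.02, 0.75], -0.0085]
    - [1, [-0.1, -0.02, 0.85], -0.0085]
    - [1, [-0.1, -0.02, 0.91], -0.0085]
    - [1, [-0.1, -0.02, 0.91], -0.0085]
    - [1, [-0.1, -0.02, 0.91], -0.0085]

```text
time: 28.07
tool_pos: [0.4663, 0.0947, 0.036]
tool_rot: [-0.0, 0.566, 0.824, -0.0]
contact_force: [0.5, -0.4, -0.0]
gripper_width: 1.0
grasp_force: 0.0
```

Emit:
arm_command:
  moves:
    - [-1, [0, 0, 0], 0]
    - [-1, [0, 0, 0], 0]
    - [-1, [0, 0, 0], 0]
    - [-1, [0, 0, 0], 0]
    - [-1, [0, 0, 0], 0]
    - [-1, [0, 0, 0], 0]
    - [-1, [0, 0, 0], 0]
    - [-1, [0, 0, 0], 0]
    - [-1, [0, 0, 0], 0]
    - [-1, [0, 0, 0], 0]

```text
time: 28.9
tool_pos: [0.4667, 0.0947, 0.037]
tool_rot: [0.001, 0.566, 0.824, 0.001]
contact_force: [0.2, 0.8, 5.2]
gripper_width: 0.373
grasp_force: 61.2
```

Emit:
arm_command:
  moves:
    - [-1, [0, 0, -0.1], 0]
    - [-1, [0, 0, -0.25], 0]
    - [-1, [0, 0, -0.4], 0]
    - [-1, [0, 0, -0.55], 0]
    - [-1, [0, 0, -0.7], 0]
    - [-1, [0, 0, -0.75], 0]
    - [-1, [0, 0, -0.75], 0]
    - [-1, [0, 0, -0.75], 0]

```text
time: 29.57
tool_pos: [0.4653, 0.0946, 0.1475]
tool_rot: [-0.0, 0.566, 0.824, -0.0]
contact_force: [0.1, 0.1, -1.0]
gripper_width: 0.371
grasp_force: 60.5
```

```bash
python3 - <<'E'
from h import *
p=manip.grab_frame("side");w=manip.grab_frame("wrist")
print(manip.search_frame(p,"pick_jar")[:1],manip.search_frame(w,"pick_jar")[:1]);s,a=st();print(proj(p,s["tool_pos"]+[0,0,-.02]))
plan(.53,-.05,.15,85.5)
save(w,"w10.png")
E
```

```text
[{'extent': [293.1, 165.0, 317.3, 204.1], 'confidence': 0.89}] [{'extent': [280.0, 175.8, 359.5, 367.6], 'confidence': 0.96}]
t 29.77 tcp [0.4645 0.0946 0.1463] yaw 111.04 grip 0.372 60.5 F [ 0.3  0.3 -0.2]
(np.float64(305.81231507948814), np.float64(180.74603065631945))
t 29.77 tcp [0.4645 0.0946 0.1463] yaw 111.04 grip 0.372 60.5 F [ 0.3  0.3 -0.2]
shift [-1.056  0.061 -0.025] turn 0.071
```

View pics/w10.png

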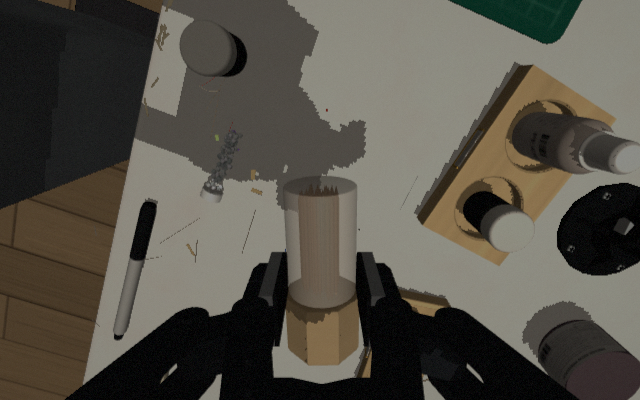

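The jar is held level and along the tool, its far end at (320,180). Carrying it to the long tray.

Emit:
arm_command:
  moves:
    - [-1, [-0.25, 0.02, 0], 0.018]
    - [-1, [-0.5, 0.03, 0], 0.036]
    - [-1, [-0.75, 0.05, 0], 0.054]
    - [-1, [-1, 0.06, 0], 0.071]
    - [-1, [-1, 0.06, 0], 0.071]
    - [-1, [-1, 0.06, 0], 0.071]
    - [-1, [-1, 0.06, 0], 0.071]

```text
time: 30.35
tool_pos: [0.5272, -0.042, 0.147]
tool_rot: [-0.001, 0.734, 0.679, -0.001]
contact_force: [0.5, 0.4, -0.5]
gripper_width: 0.375
grasp_force: 60.5
```

```bash
python3 - <<'E'
from h import *
plan(.587,-.2165,.147,85.5)
E
```

```text
t 30.35 tcp [ 0.5272 -0.042   0.147 ] yaw 85.48 grip 0.375 60.5 F [ 0.5  0.4 -0.5]
shift [-1.129  0.489  0.   ] turn -0.0
```

Emit:
arm_command:
  moves:
    - [-1, [-0.25, 0.12, 0], 0]
    - [-1, [-0.5, 0.24, 0], 0]
    - [-1, [-0.75, 0.36, 0], 0]
    - [-1, [-1, 0.489, 0], 0]
    - [-1, [-1, 0.489, 0], 0]

```text
time: 30.77
tool_pos: [0.5908, -0.2018, 0.148]
tool_rot: [0.001, 0.735, 0.678, -0.0]
contact_force: [-1.0, 0.1, -0.0]
gripper_width: 0.373
grasp_force: 60.5
```

Emit:
arm_command:
  moves:
    - [-1, [-0.12, 0, 0], 0]
    - [-1, [-0.12, 0, 0.15], 0]
    - [-1, [-0.12, 0, 0.3], 0]
    - [-1, [-0.12, 0, 0.4], 0]
    - [-1, [-0.12, 0, 0.4], 0]
    - [-1, [-0.12, 0, 0.4], 0]

```text
time: 31.27
tool_pos: [0.5869, -0.2134, 0.0869]
tool_rot: [-0.002, 0.734, 0.679, -0.001]
contact_force: [-0.2, -0.7, 0.5]
gripper_width: 0.37
grasp_force: 60.5
```

```bash
python3 - <<'E'
from h import *
plan(.587,-.2165,.043,85.5)
p=manip.grab_frame("side");w=manip.grab_frame("wrist")
for n in ("pick_jar","pick_tray"): print(n,manip.search_frame(p,n)[:1],manip.search_frame(w,n)[:1])
a=w["frame"][:,:,::-1];b=cv2.resize(p["frame"][100:220,240:360,::-1],(400,400),interpolation=2)
cv2.imwrite("pics/w11.png",cv2.resize(np.hstack([a,b]),(800,308)))
E
```

```text
t 31.27 tcp [ 0.5869 -0.2134  0.0869] yaw 85.6 grip 0.37 60.5 F [-0.2 -0.7  0.5]
shift [-0.02   0.003  0.292] turn 0.0003
pick_jar [{'extent': [290.5, 145.2, 312.7, 165.2], 'confidence': 0.77}] [{'extent': [282.4, 176.9, 361.2, 364.2], 'confidence': 0.74}]
pick_tray [{'extent': [286.6, 162.9, 326.5, 190.0], 'confidence': 0.62}] [{'extent': [267.4, 130.9, 375.8, 249.6], 'confidence': 0.83}]
```

View pics/w11.png

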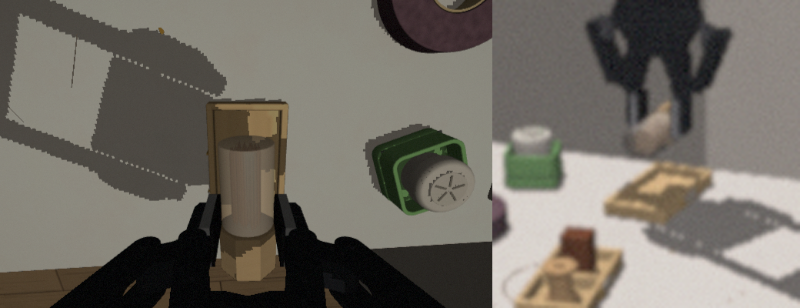

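The jar is centred across the tray (rim at 207–288, jar at 219–274) and parallel to it. I'll lower it.

Emit:
arm_command:
  moves:
    - [-1, [-0.02, 0, 0.08], 0]
    - [-1, [-0.02, 0, 0.16], 0]
    - [-1, [-0.02, 0, 0.22], 0]
    - [-1, [-0.02, 0, 0.25], 0]
    - [-1, [-0.02, 0, 0.26], 0]
    - [-1, [-0.02, 0, 0.26], 0]
    - [-1, [-0.02, 0, 0.26], 0]

```text
time: 32.15
tool_pos: [0.5877, -0.2184, 0.0492]
tool_rot: [-0.0, 0.734, 0.679, -0.0]
contact_force: [-0.3, -0.0, -0.8]
gripper_width: 0.368
grasp_force: 60.5
```

Emit:
arm_command:
  moves:
    - [-1, [0.01, 0, 0.015], 0]
    - [-1, [0.01, 0, 0.03], 0]
    - [-1, [0.01, 0, 0.04], 0]
    - [-1, [0.01, 0, 0.045], 0]
    - [-1, [0.01, 0, 0.05], 0]
    - [-1, [0.01, 0, 0.05], 0]

```text
time: 32.65
tool_pos: [0.5876, -0.2168, 0.0416]
tool_rot: [-0.0, 0.734, 0.679, -0.0]
contact_force: [-0.4, 0.6, -0.0]
gripper_width: 0.372
grasp_force: 60.5
```

Emit:
arm_command:
  moves:
    - [-1, [0, 0, 0.008], 0]
    - [-1, [0, 0, 0.008], 0]
    - [-1, [0, 0, 0.008], 0]

```text
time: 32.9
tool_pos: [0.588, -0.217, 0.041]
tool_rot: [0.0, 0.734, 0.679, 0.0]
contact_force: [-0.7, -0.1, 1.7]
gripper_width: 0.375
grasp_force: 60.7
```

Emit:
arm_command:
  moves:
    - [0.2, [0, 0, 0], 0]
    - [0.2, [0, 0, 0], 0]
    - [0.2, [0, 0, 0], 0]
    - [0.2, [0, 0, 0], 0]
    - [0.2, [0, 0, 0], 0]
    - [0.2, [0, 0, -0.05], 0]
    - [0.2, [0, 0, -0.2], 0]
    - [0.2, [0, 0, -0.4], 0]
    - [0.2, [0, 0, -0.65], 0]
    - [0.2, [0, 0, -0.9], 0]
    - [0.2, [0, 0, -1], 0]
    - [0.2, [0, 0, -1], 0]
    - [0.2, [0, 0, -1], 0]

```text
time: 33.98
tool_pos: [0.5884, -0.2172, 0.1926]
tool_rot: [0.002, 0.734, 0.679, 0.001]
contact_force: [-0.5, -0.1, 0.1]
gripper_width: 0.602
grasp_force: 0.0
```

```bash
python3 - <<'E'
from h import *
st()
p=manip.grab_frame("side");w=manip.grab_frame("wrist");t=manip.grab_frame("top")
for n,z in [("pick_jar",.02),("pick_tray",.01)]:
    for d in manip.search_frame(w,n)[:1]:
        e=d["extent"];print(n,round(d["confidence"],2),np.round(e,1),ray(w,(e[0]+e[2])/2,(e[1]+e[3])/2,z).round(4))
b=cv2.resize(p["frame"][130:290,170:370,::-1],(500,400),interpolation=2);a=cv2.resize(w["frame"][60:360,170:470,::-1],(400,400))
cv2.imwrite("pics/end.png",cv2.resize(np.hstack([a,b]),(800,355)))
E
```

```text
t 33.98 tcp [ 0.5884 -0.2172  0.1926] yaw 85.49 grip 0.602 0.0 F [-0.5 -0.1  0.1]
pick_jar 0.75 [303.  132.  345.5 230.4] [ 0.59   -0.2168  0.02  ]
pick_tray 0.7 [286.6 111.8 361.1 232.9] [ 0.5901 -0.2114  0.01  ]
```

View pics/end.png

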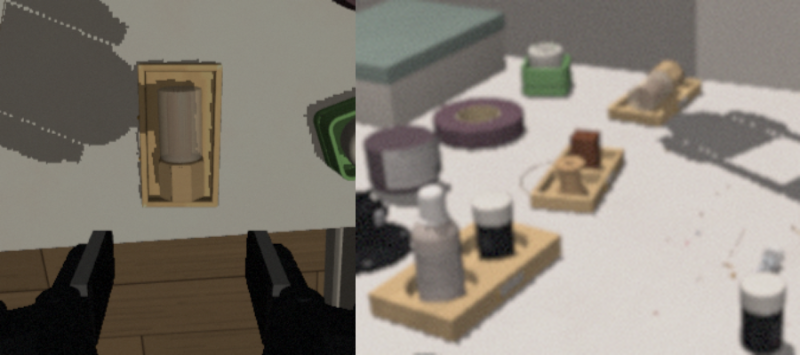

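The jar lies in the long tray at crop (180,140), and the other four pieces stand in theirs. I'll check the cap end's clearance to the wall numerically.

```bash
python3 - <<'E'
from h import *
w=manip.grab_frame("wrist");f=lambda u,v,z: ray(w,170+u/1.185,60+v/1.185,z)
a=f(180,84,.03);a2=f(180,84,.037);b=f(181,200,.037);print("jar +y end",a,a2,"-y end",b)
print("tray outer +y",f(180,64,.014),"-y",f(181,207,.014))
E
```

```text
jar +y end [ 0.59025514 -0.17125224  0.03      ] [ 0.59034647 -0.17034479  0.037     ] -y end [ 0.58455114 -0.25263772  0.037     ]
tray outer +y [ 0.59113845 -0.15953517  0.014     ] -y [ 0.58329115 -0.26857539  0.014     ]
```

```bash
python3 -c "
from plant import manip
print(manip.job_done())"
```

```text
the job is handed in; nothing more can be done
None
```

I handed the job in at about 34 s of the 115 s allowed, and no verdict came back: my last images show the spool and block in the two-compartment tray, the right-hand pot and the bottle in the rack wells, and the jar lying in the long tray.

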